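# Drive a bearing cup square into a wheel hub

### The arm

A 6-joint arm with a two-finger parallel gripper is mounted at the origin on the work surface. World frame = base frame: x ahead of the robot, y to its left, z up, the work surface at z = 0. Lengths are in m, angles in degrees, forces in N, time in s.
With the tool pointing down it reaches from about 0.425 to 0.95 m from the base axis. Payload 14.7 kg.
Tool frame: the origin (TCP) lies at the very end of the fingers, on their centre line; the grasp point (between the pads) lies 19 mm behind it; z points along the fingers, y is the direction in which the jaws open and shut (so a half turn about z gives the same grasp; the last joint's range is limited). The gripper opens to 85 mm and grips with 20 to 120 N. Pads are 22 mm wide; open, the fingers measure 114 mm over their backs; the gripper's body (76 mm by 85 mm) begins 54 mm behind the grasp point. The pads swing forward as they close: fully open they stand 13 mm farther back than shut.
Start: joints at [-67.472, 27.513, 91.461, -0, 61.026, -2.67], TCP at [0.277, -0.588, 0.231] pointing down, gripper open.
Joint ranges: [-157.49, 157.49], [-46.99, 117.5], [13.45, 153.17], [-89.5, 269.5], [5.16, 153.95], [-167.48, 167.48]. Speed limits (degrees/s): [108.29, 108.29, 136.94, 172.46, 172.46, 172.46].

### API

Orientations are given as [roll, pitch, yaw] about the fixed x, y, z axes, in that order (R = Rz(yaw) Ry(pitch) Rx(roll)).
In Python, from workcell import env, vision gives the robot as it stands. The module is installed in compiled form; this text tells all that it offers.
- The arm moves only by the tool apply_moves, never from a script. Its argument "increments" is a list of rows, each a list of 4 numbers: the shift along the tool's x, y, z in m, then the turn about the tool's z in degrees. In form: [[dx, dy, dz, yaw], ...]. A call has 1 to 10 rows; each row shifts and turns the commanded pose from where the row before left it, along the tool's axes as they then stand; what a row does not reach is not made up. A row lasts 1/8 s, in which the tool goes at most 62.5 mm and 10.7 degrees, less where a joint would pass 70% of its speed; a pose out of reach is approached as far as the arm can. A call with a gripper value outside its range is refused whole. "jaw" is the closure, from -1 (fully open) to 1 (shut), so that 0 is half open, set as the call begins (left out, the last holds). The fingers move at their own pace and stop on an object; "force" is the grip in N (left out, the last holds). Time passes only in rows, so rows that do not move let the fingers close. It gives the time, the measured TCP pose, the force and the opening at its end, in the units of the state.
- env.observe(): the state, without advancing time (a new reading comes with each control period).
- vision.camera(name): name is "scene" or "side" or "wrist"; returns a dict with "img" (420x560x3 uint8, red, green, blue), "fx", "fy", "cx", "cy" (pixels), "k1" (the pictures are not rectified: a ray, as slopes to the right and down, at radius r is drawn at 1 + k1 r^2 times it, then the intrinsics apply), "R" (3x3) and "t" (3): a world point X has camera coordinates R X + t. Camera axes: x right, y down, z forward; pixel columns grow to the right and rows downward; lengths in m; the calibration is good to about 2 mm. A picture is of the moment at which its call begins. There is no depth.
- env.job_done(): hands the job in, once; it reports no verdict.
The state is a dict: "clock": time; "qpos": joint angles; "dq": joint speeds; "joint_efforts": joint torques, N m; "eef_pos": TCP position; "tcp_rot": TCP orientation; "contact_force": force on the tool from outside, world axes, zero at the start; "moment": the same for the moment, N m; "opening": opening from 0.0 (shut) to 1.0 (fully open).
Only numpy, scipy, OpenCV 4.12 (cv2) and the standard library are available. Lean on these libraries where they do the work, as an engineer would, in place of code of your own. Each camera call takes 0.05 s, during which the arm holds its last target. There are 200 camera calls.

### The job

A steel bearing cup stands proud and slightly crooked in the mouth of the wheel hub: take the brass-nosed drift from the tool block and, with its nose on the cup's rim, drive the cup in a few millimetres at a time, alternately around the rim and on the high side first, so that it never cocks, until it sits home and flush on the hub all round. Bed it with a firm push of about 23 N, which makes the sprung plate under the hub give 1.5 mm; never push the plate down more than 2.5 mm. Then stand the drift back in its hole in the block; touch the cup only with the drift and leave the other things on the bench alone.

Things in the scene. Friction and masses are not known exactly. Their poses are not given: they have to be found in the camera images.
- jig: Plywood jig, 150 x 150 mm, fixed; origin on the bench under the hub's axis, z up. On it a sprung plate of the same size carries an upright aluminium wheel hub: barrel 84 mm diameter, flat top face 65 mm above the bench. A 20 mm steel axle stands in the middle through the cup, top 112 mm above the bench: lift the drift over it or go around. Wooden cleats at the corners, to 40 mm.
- plate (a joint): How far the sprung plate with the hub is pushed down, m; 0 is up, at rest. It stands firm under up to 15 N from above and then gives 1 mm for every 5 N more, so 22.5 N push it 1.5 mm down. The cup, once home, must be bedded by pushing it down at least 0.8 mm (19 N) for a moment; over 2.5 mm (27.5 N) harms the cup. It springs back.
- hub_face (a point): Centre of the hub's top face (65 mm above the bench), where the cup's flange must lie in the end; axes as the jig. Once the flange lies on it, a push no longer moves the cup and the force climbs at once.
- cup: Flanged steel bearing cup: flat ring 76 mm outside, 36 mm inside, 6 mm thick; its 57 mm skirt is in the bore. Origin: centre of the ring's underside; z: its axis, up (it leans away from the high side). Starts 10 to 13 mm above the hub's face, leaning up to 0.065 rad to any side. Stays where it is left. Leaning more than 0.12 rad it is cocked and spoiled.
- cup_rim (a point): Centre of the ring's upper face. Tap 27 mm from it, any side. Tight greased fit: yields at 3 to 5 N, then resists with speed (there at 10 mm/s about 11 N, at 20 mm/s about 19 N). A spot pressed there sinks as far as it is pressed, the centre about half of that, the opposite spot hardly: the lean changes by about 0.018 rad per mm.
- rack: Wooden tool block 70 x 160 x 70 mm high, fixed, long along its y. Origin on the bench under its centre. Two round upright holes, 22 mm diameter and 65 mm deep, at y = -40 and +40 mm. One holds the drift, the other an awl with a pear-shaped handle 28 mm wide that rises 40 mm above the block.
- rack_hole0 (a point): Mouth of the hole at y = -40 mm of the block, in its top face (70 mm above the bench).
- rack_hole1 (a point): Mouth of the hole at y = +40 mm of the block, in its top face.
- drift: Flat-ended brass nose 16 mm diameter, 60 mm long, then a round wooden handle 26 mm diameter, 75 mm long; 110 to 225 g. Origin: centre of the nose's flat end, z up. In the block the handle's shoulder (60 mm above the origin) rests on the block's top, origin 10 mm above the bench, 3 mm play. Grip it from above, 45 mm above the shoulder, fingers closing along the block's x, with 40 N or more.
- tape: Orange tape measure, 62 x 36 x 58 mm; leave alone. Origin under its centre.
- old_race: Old dark bearing ring, 52 mm diameter, 14 mm high; leave alone. Origin under its centre.
- wrench: Wrench lying on the bench; leave alone. Origin at its middle.
- rule: Steel rule 300 x 28 x 4 mm; leave alone.
- bottle: Clear plastic bottle, 60 mm diameter, 170 mm high; leave alone. Origin under its centre.
- jar: Glass jar, 70 mm diameter, 80 mm high; leave alone. Origin under its centre.
- screwdriver: Screwdriver lying on the bench; leave alone.
- awl: Awl with a dark pear-shaped wooden handle, in the other hole of the tool block, 40 mm above it; leave alone. Origin near its point, 20 mm above the bench.

How it is judged:
By the outcome, as a careful person would: the job done as asked, in the order asked, and still so for the second after the job is handed in, with the robot touching nothing.
It also fails if it takes over 72 s, if anything falls off the work surface, if the arm or the gripper's body presses on something with over 40 N, if the wrist force passes 120 N, or if a joint passes its speed limit or range.

## Working session

There is one attempt and no reset: what is moved stays moved. The work goes in short steps, Python scripts to look and compute and a tool call to move; the robot and the scene stay as the last step left them, time stands still between calls to the robot, and variables do not carry over. Pictures are saved under pics/ and viewed, about 8 in all and at most 12, crops included, and the job is handed in when it is done.

Besides the shell and the picture viewer there is one more tool, called after "Call:" as name(argument=value, ...) on one line, values as JSON. apply_moves: Moves the arm, as the interface text tells. Its arguments: {"type":"object","properties":{"increments":{"type":"array","items":{"type":"array","items":{"type":"number"}}},"jaw":{"type":"number"},"force":{"type":"number"}},"required":["increments"]}

```bash
mkdir -p pics
cat > h.py <<'E'
import numpy as np, cv2
from workcell import env, vision
def cam(n): return vision.camera(n)
def save(c,f,box=None,s=1):
    im=c["img"][:,:,::-1]
    if box: x0,y0,x1,y1=box; im=im[y0:y1,x0:x1]
    cv2.imwrite("pics/"+f,cv2.resize(im,None,fx=s,fy=s,interpolation=cv2.INTER_CUBIC))
def K(c): return np.array([[c["fx"],0,c["cx"]],[0,c["fy"],c["cy"]],[0,0,1.]])
def D(c): return np.array([c["k1"],0,0,0,0.])
def ray(c,u,v):
    p=cv2.undistortPoints(np.array([[[u,v]]],float),K(c),D(c))[0,0]
    R=np.array(c["R"]);t=np.array(c["t"])
    return -R.T@t, R.T@np.array([p[0],p[1],1.])
def atz(c,u,v,z):
    o,d=ray(c,u,v); return o+d*(z-o[2])/d[2]
def proj(c,P):
    R=np.array(c["R"]);t=np.array(c["t"])
    X=(R@np.atleast_2d(P).T).T+t
    return cv2.projectPoints(X,np.zeros(3),np.zeros(3),K(c),D(c))[0][:,0]
def tri(obs):
    A=np.zeros((3,3));b=np.zeros(3)
    for c,u,v in obs:
        o,d=ray(c,u,v);d/=np.linalg.norm(d);M=np.eye(3)-np.outer(d,d);A+=M;b+=M@o
    return np.linalg.solve(A,b)
E
python3 - <<'E'
from h import *
import pickle
C={n:cam(n) for n in("scene","side","wrist")}
pickle.dump(C,open("c0.pkl","wb"))
for n in("scene","side"): save(C[n],n+"0.png",None,1.4)
for n in C: print(n,(-np.array(C[n]["R"]).T@C[n]["t"]).round(3))
s=env.observe();print(s)
E
```

```text
scene [1.274 0.678 0.95 ]
side [ 0.194 -0.936  1.062]
wrist [ 0.349 -0.554  0.373]
{'clock': 0.15, 'qpos': array([-6.74704062e+01,  2.75422552e+01,  9.14832492e+01,  1.16210763e-03,
        6.10254994e+01, -2.67000319e+00]), 'dq': array([-0.09006091, -0.17637579, -0.18917419,  0.01847169,  0.02711382,
       -0.01912227]), 'joint_efforts': array([ 1.59204134e-03, -9.51153946e+01, -4.30460143e+01, -2.13961022e-05,
        8.11420876e-03,  1.37437794e-05]), 'eef_pos': array([ 0.27666826, -0.58786536,  0.23082678]), 'tcp_rot': array([-1.79949099e+02, -3.39098520e-03,  2.51990321e+01]), 'contact_force': array([ 0.2368377 ,  0.82942785, -0.18916566]), 'moment': array([-0.04469071, -0.0303697 , -0.025668  ]), 'opening': 1.003319956255774}
```

View pics/scene0.png

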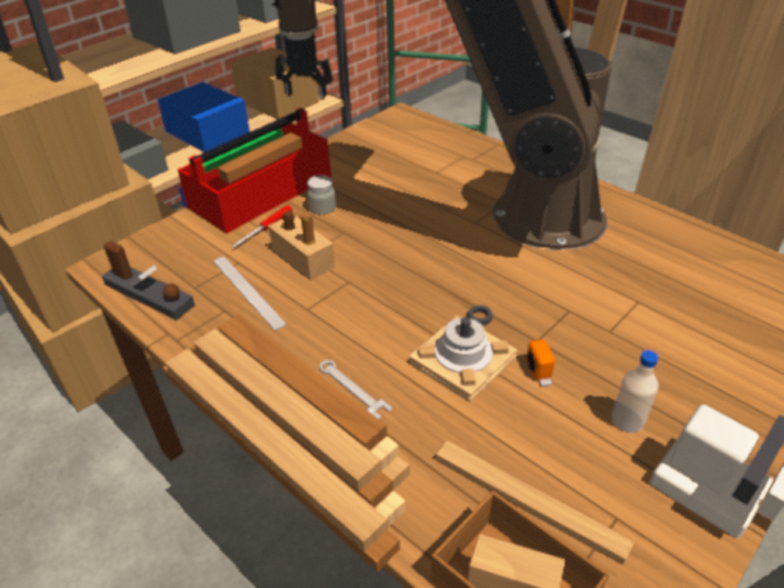

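View pics/side0.png

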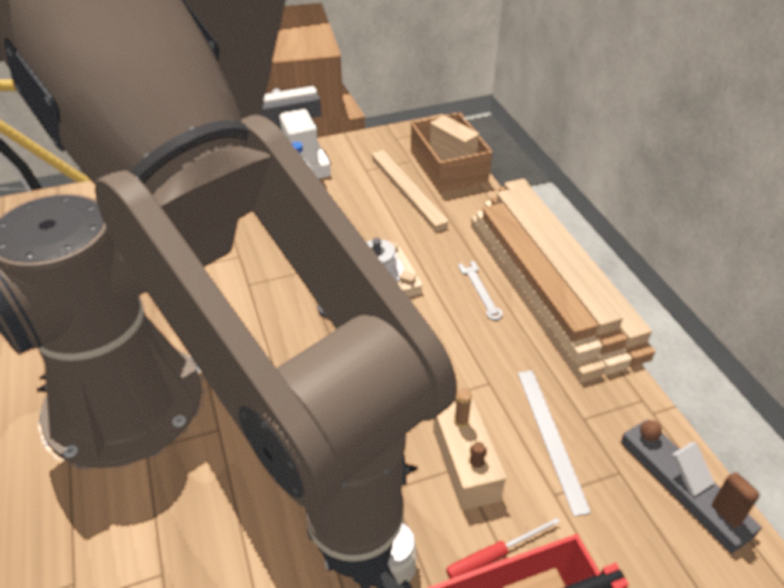

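The scene view shows the tool block at about (302,245), with the drift as the right, taller handle at (308,228) and the dark awl at (289,220). The hub is at about (465,345). In the side view the drift is at (463,410) and the awl at (479,455). Next I'll enlarge these.

Run:
```python
from h import *
import pickle
C=pickle.load(open("c0.pkl","rb"))
def crop(n,x0,y0,w,h,s):
    return cv2.resize(C[n]["img"][y0:y0+h,x0:x0+w,::-1],None,fx=s,fy=s,interpolation=cv2.INTER_CUBIC)
a=crop("scene",185,145,60,55,5); # 300x275
b=crop("side",300,275,60,90,5)  #300x450
d=crop("scene",290,215,80,70,6) #480x420
m=np.zeros((600,800,3),np.uint8)
m[:275,:300]=a; m[:420,310:790]=d
b=b[:,:]; b=cv2.resize(b,(200,300)); m[285:585,:200]=b
cv2.imwrite("pics/crop1.png",m)
```

```text
(no output)
```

View pics/crop1.png

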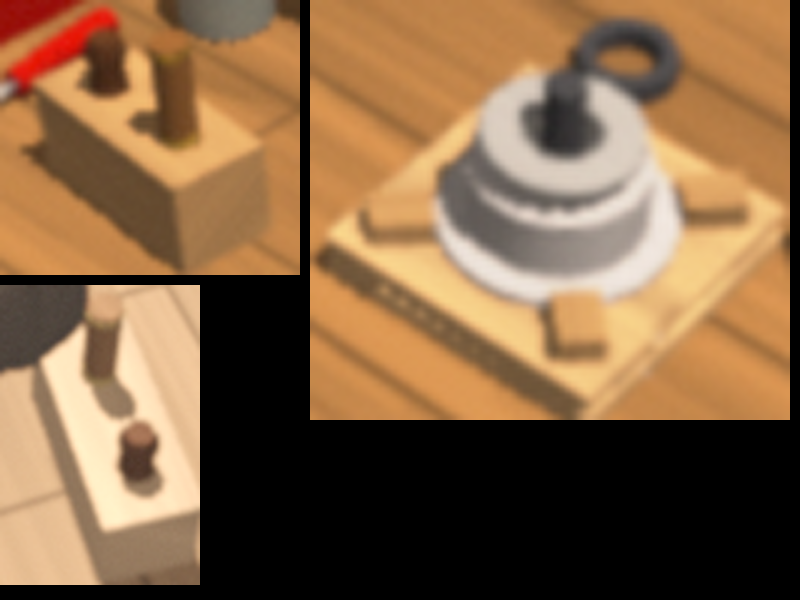

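Run:
```python
from h import *
import pickle
C=pickle.load(open("c0.pkl","rb"));s=C["scene"];d=C["side"]
a=lambda x,y:(185+x/5,145+y/5); b=lambda x,y:(300+x/3.333,275+(y-285)/3.333); h=lambda x,y:(290+(x-310)/6,215+y/6)
print("drift top",atz(s,*a(170,43),.145),atz(d,*b(103,303),.145),tri([(s,*a(170,43)),(d,*b(103,303))]))
print("drift base",atz(s,*a(178,138),.07),atz(d,*b(100,376),.07))
print("awl",atz(s,*a(107,35),.11),atz(d,*b(140,433),.11))
for p in((262,148),(178,190),(35,88)): print("rack scene",atz(s,*a(*p),.07))
for p in((105,530),(40,360),(200,508)): print("rack side",atz(d,*b(*p),.07))
print("axle",atz(s,*h(567,80),.112))
print("bore/hub bottom ring",atz(s,*h(560,215),.05))
for p in((320,262),(585,418),(788,215)): print("jig corner",atz(s,*h(*p),.0))
```

```text
drift top [ 0.54225845 -0.29022734  0.145     ] [ 0.54239176 -0.2980644   0.145     ] [ 0.54168247 -0.29470635  0.14215419]
drift base [ 0.541693  -0.2952068  0.07     ] [ 0.5426933  -0.30445102  0.07      ]
awl [ 0.53123961 -0.3702404   0.11      ] [ 0.53500357 -0.38031555  0.11      ]
rack scene [ 0.5135191  -0.24707371  0.07      ]
rack scene [ 0.57758278 -0.25433113  0.07      ]
rack scene [ 0.56742595 -0.40823762  0.07      ]
rack side [ 0.49657574 -0.41692023  0.07      ]
rack side [ 0.50817239 -0.27735105  0.07      ]
rack side [ 0.56210774 -0.42330438  0.07      ]
axle [0.54441291 0.15599558 0.112     ]
bore/hub bottom ring [0.56103785 0.16937064 0.05      ]
jig corner [6.18568007e-01 7.76891424e-02 1.11022302e-16]
jig corner [0.61035113 0.2258419  0.        ]
jig corner [4.50459301e-01 2.20619937e-01 1.11022302e-16]
```

Call:
apply_moves(increments=[[0.0365,-0.015,-0.025,0],[0.0365,-0.015,-0.025,0],[0.0365,-0.015,-0.01,0],[0.0365,-0.015,0,0],[0.0365,-0.015,0,0],[0.0365,-0.015,0,0],[0.0365,-0.015,0,0],[0.0365,-0.015,0,0],[0.0365,-0.015,0,0],[0.0365,-0.015,0,0]], jaw=-1, force=60)

```text
clock: 1.4
eef_pos: [0.5438, -0.2959, 0.2911]
tcp_rot: [-180.0, 0.0, 25.2]
contact_force: [-0.5, -0.4, -0.5]
opening: 0.999
```

Call:
apply_moves(increments=[[0,0,0,-10],[0,0,0,-10],[0,0,0,-10],[0,0,0,-10],[0,0,0,-10],[0,0,0,-10],[0,0,0,0],[0,0,0,0]])

```text
clock: 2.4
eef_pos: [0.5431, -0.2969, 0.2912]
tcp_rot: [-180.0, -0.0, 85.0]
contact_force: [-0.5, -0.2, -0.8]
opening: 0.997
```

Run:
```python
from h import *
import pickle
C={n:cam(n) for n in("scene","side","wrist")}
pickle.dump(C,open("c1.pkl","wb"))
save(C["wrist"],"w1.png",None,1.4)
s=env.observe();print(s["clock"],s["eef_pos"],s["tcp_rot"],s["contact_force"])
c=C["wrist"];print(-np.array(c["R"]).T@c["t"],np.array(c["R"]).round(3))
print(proj(c,[[.542,-.295,.145],[.542,-.295,.07]])*1.4)
```

```text
2.55 [ 0.5431514  -0.29697355  0.29126547] [-1.79996181e+02 -3.42452737e-03  8.50755100e+01] [ 0.95594856 -0.43955197 -0.1663363 ]
[ 0.55170545 -0.21899473  0.43363434] [[ 0.996 -0.086  0.001]
 [-0.082 -0.949  0.303]
 [-0.025 -0.302 -0.953]]
[[387.60113629 268.32328825]
 [388.43133573 246.86597352]]
```

View pics/w1.png

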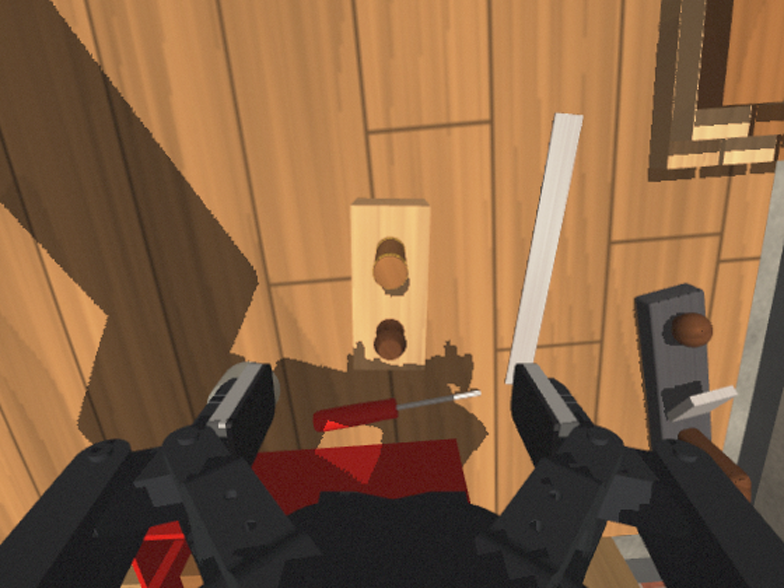

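The wrist picture shows the drift's top disc at (391,271), the awl at (389,342) and the block's edges parallel to the image columns, so the jaw direction is right.

Run:
```python
from h import *
import pickle
C=pickle.load(open("c1.pkl","rb"));c=C["wrist"]
q=lambda x,y,z:atz(c,x/1.4,y/1.4,z).round(4)
print("drift top",q(391,271,.145),"awl",q(389.5,344,.11))
P=[q(352,206,.07),q(430,207,.07),q(426,366,.07)];print(P)
d=P[1]-P[2];print(np.degrees(np.arctan2(-d[0],d[1])),np.linalg.norm(d),np.linalg.norm(P[1]-P[0]),(P[0]+P[2])/2)
```

```text
drift top [ 0.5443 -0.2972  0.145 ] awl [ 0.5364 -0.3714  0.11  ]
[array([ 0.5136, -0.2561,  0.07  ]), array([ 0.5813, -0.2629,  0.07  ]), array([ 0.5683, -0.4171,  0.07  ])]
-4.818988031310924 0.1547470193574015 0.06804064961477083 [ 0.54095 -0.3366   0.07   ]
```

Call:
apply_moves(increments=[[0,0.001,0.03,0],[0,0,0.04,0],[0,0,0.04,0],[0,0,0.03,0],[0,0,0.025,0],[0,0,0.02,0],[0,0,0.01,0],[0,0,0,0]])

```text
clock: 3.55
eef_pos: [0.544, -0.297, 0.096]
tcp_rot: [-180.0, -0.0, 85.2]
contact_force: [0.3, 0.3, 1.4]
opening: 0.996
```

Call:
apply_moves(increments=[[0,0,0,0],[0,0,0,0],[0,0,0,0],[0,0,0,0],[0,0,0,0],[0,0,0,0]], jaw=1, force=80)

```text
clock: 4.3
eef_pos: [0.5439, -0.2971, 0.0967]
tcp_rot: [-180.0, 0.0, 85.2]
contact_force: [-4.0, -0.5, 6.4]
opening: 0.285
```

Call:
apply_moves(increments=[[0,0,-0.01,0],[0,0,-0.02,0],[0,0,-0.03,0],[0,0,-0.04,0],[0,0,-0.04,0],[0,0,-0.04,0],[0,0,-0.02,0],[0,0,0,0],[0,0,0,0]])

```text
clock: 5.42
eef_pos: [0.5437, -0.2968, 0.2955]
tcp_rot: [-179.9, -0.0, 85.2]
contact_force: [-0.6, 0.4, -1.9]
opening: 0.285
```

Run:
```python
from h import *
import pickle
C={n:cam(n) for n in("scene","side","wrist")}
pickle.dump(C,open("c2.pkl","wb"))
s=env.observe();print(s["clock"],s["eef_pos"],s["contact_force"],s["moment"],s["opening"])
m=np.zeros((560,800,3),np.uint8)
for i,n in enumerate(("scene","side")):
    u,v=proj(C[n],s["eef_pos"])[0].astype(int);print(n,u,v)
    x0=max(u-40,0);y0=max(v-35,0)
    m[:280*2,400*i:400*i+400]=cv2.resize(C[n]["img"][y0:y0+112,x0:x0+80,::-1],(400,560),interpolation=cv2.INTER_CUBIC)
cv2.imwrite("pics/grip.png",m)
```

```text
5.575 [ 0.5437001  -0.29680655  0.29510979] [-0.43039258  0.887586   -0.9582814 ] [ 0.00376055  0.01217363 -0.00266875] 0.28772804440988825
scene 211 109
side 336 234
```

View pics/grip.png

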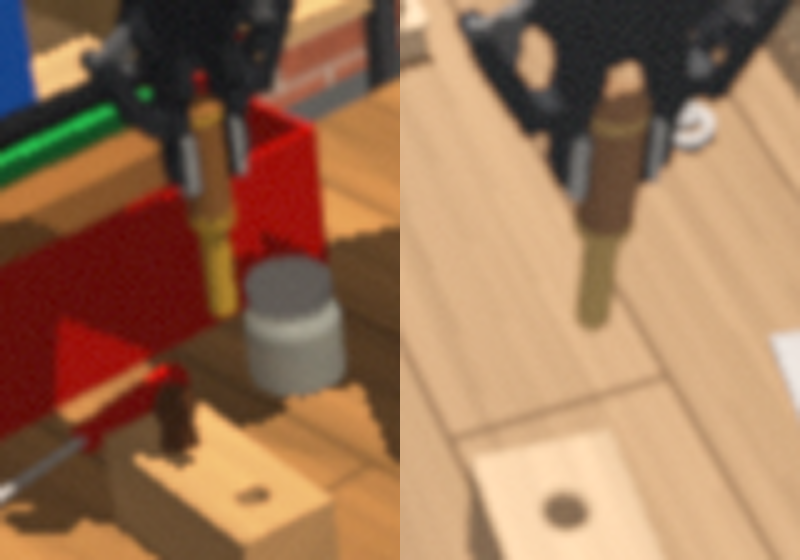

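The drift is held upright in both views, with the nose end at about (225,308) in the left crop and (193,320) in the right. The emptied hole is visible. Next I move near the hub to look down on the cup.

Call:
apply_moves(increments=[[0.03,-0.0025,0,0],[0.046,-0.004,0,0],[0.05,-0.004,0,0],[0.05,-0.004,0,0],[0.05,-0.004,0,0],[0.05,-0.004,0,0],[0.05,-0.004,0,0],[0.035,-0.003,0,0],[0.01,-0.001,0,0],[0,0,0,0]])

```text
clock: 6.82
eef_pos: [0.5446, 0.0753, 0.2958]
tcp_rot: [-180.0, 0.0, 85.3]
contact_force: [0.3, -0.6, -1.5]
opening: 0.287
```

Run:
```python
from h import *
import pickle
C=pickle.load(open("c2.pkl","rb"))
print("nose",tri([(C["scene"],171+225/5,74+308/5),(C["side"],296+193/5,199+320/5)]))
for i in range(1): 
  C={n:cam(n) for n in("scene","side","wrist")}
pickle.dump(C,open("c3.pkl","wb"))
s=env.observe();print(s["clock"],s["eef_pos"],s["tcp_rot"])
c=C["wrist"]
u,v=proj(c,[.548,.158,.08])[0];print(u,v)
im=c["img"][:,:,::-1]
x0,y0=int(u)-85,max(int(v)-85,0)
print(x0,y0)
m=np.zeros((600,800,3),np.uint8)
m[:560,:560]=cv2.resize(im[y0:y0+140,x0:x0+140],(560,560),interpolation=cv2.INTER_CUBIC)
h=C["scene"]["img"][215:285,290:370,::-1]
m[:210,560:800]=cv2.resize(h,(240,210),interpolation=cv2.INTER_CUBIC)
m[300:480,560:800]=cv2.resize(im,(240,180))
cv2.imwrite("pics/w3.png",m)
```

```text
nose [ 0.54336443 -0.29774253  0.20618002]
6.975 [0.54482656 0.07413754 0.29609911] [-1.79981076e+02  1.78772648e-02  8.51487144e+01]
275.12934826878114 107.85605271273886
190 22
```

View pics/w3.png

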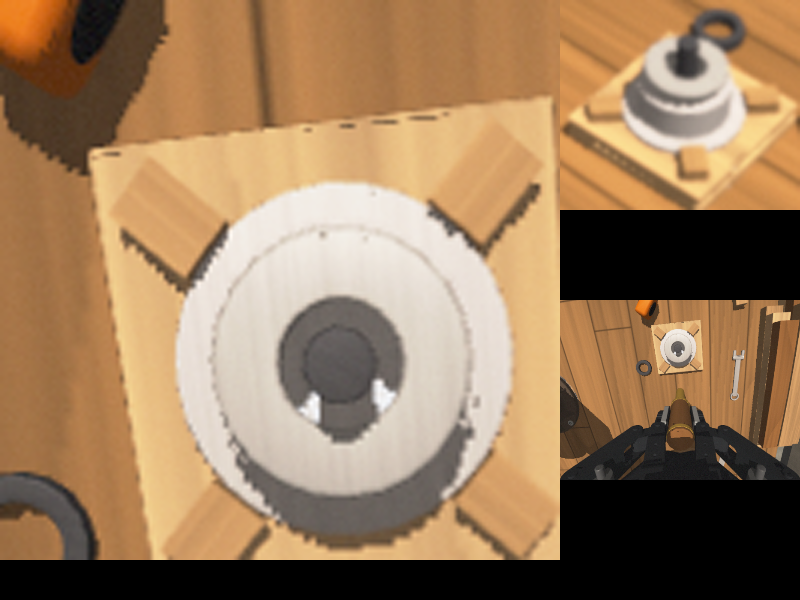

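The crop (4x, offset 190,22) shows the cup ring's outer ellipse spanning columns 211–471 and rows 223–497, with the axle top at (340,365).

Run:
```python
from h import *
import pickle
from scipy.optimize import least_squares
C=pickle.load(open("c3.pkl","rb"));c=C["wrist"]
W=lambda x,y:(190+x/4,22+y/4)
print("axle wrist",atz(c,*W(340,365),.112), "scene",atz(C["scene"],332.8,228.3,.112))
print("ring centre",atz(c,*W(341,360),.083),atz(c,*W(211,360),.083),atz(c,*W(471,360),.083),atz(c,*W(341,223),.083),atz(c,*W(341,497),.083))
print("white ring",[atz(c,*W(*p),.035) for p in((177,355),(513,355),(345,181))])
print("jig",[atz(c,*W(*p),.03) for p in((90,150),(553,97))])
# check drift axis by scene/wrist? bench visible side cam
g=np.array([[.5445,.0745,.207],[.5445,.0745,.34]])
for n in("scene","side","wrist"): print(n,proj(C[n],g).round(1).tolist())
```

```text
axle wrist [0.54784587 0.15206368 0.112     ] scene [0.54437114 0.15585212 0.112     ]
ring centre [0.54777789 0.15339153 0.083     ] [0.51041596 0.15659154 0.083     ] [0.58513774 0.15028271 0.083     ] [0.55103058 0.1900511  0.083     ] [0.54431832 0.11446649 0.083     ]
white ring [array([0.49372915, 0.15968829, 0.035     ]), array([0.60323939, 0.15045021, 0.035     ]), array([0.55307765, 0.20733053, 0.035     ])]
jig [array([0.47335343, 0.22416082, 0.03      ]), array([0.62015085, 0.22703232, 0.03      ])]
scene [[309.7, 186.7], [310.7, 142.7]]
side [[276.5, 161.2], [276.1, 119.1]]
wrist [[277.4, 211.3], [274.6, 317.6]]
```

Call:
apply_moves(increments=[[0.02,-0.001,0.02,0],[0.0215,-0.0011,0.03,0],[0.01,0,0.03,0],[0,0,0.02,0],[0,0,0.012,0],[0,0,0.004,0],[0,0,0,0],[0,0,0,0]])

```text
clock: 7.98
eef_pos: [0.5475, 0.1266, 0.181]
tcp_rot: [179.9, -0.0, 85.2]
contact_force: [-1.5, -0.1, -1.2]
opening: 0.286
```

Call:
apply_moves(increments=[[0,0,0.001,0],[0,0,0.001,0],[0,0,0.001,0]])

```text
clock: 8.35
eef_pos: [0.547, 0.1267, 0.1773]
tcp_rot: [180.0, -0.0, 85.2]
contact_force: [-0.5, 0.7, -1.9]
opening: 0.283
```

Call:
apply_moves(increments=[[0,0,0.001,0],[0,0,0.001,0]])

```text
clock: 8.6
eef_pos: [0.547, 0.1267, 0.1752]
tcp_rot: [-180.0, 0.0, 85.2]
contact_force: [-0.1, 1.0, -1.4]
opening: 0.285
```

Call:
apply_moves(increments=[[0,0,0.001,0],[0,0,0.001,0]])

```text
clock: 8.85
eef_pos: [0.5471, 0.1266, 0.1732]
tcp_rot: [180.0, 0.0, 85.2]
contact_force: [-0.6, 0.1, -1.6]
opening: 0.286
```

Call:
apply_moves(increments=[[0,0,0.001,0]])

```text
clock: 8.98
eef_pos: [0.5471, 0.1267, 0.1722]
tcp_rot: [180.0, -0.0, 85.2]
contact_force: [-0.4, -0.4, -1.4]
opening: 0.283
```

Call:
apply_moves(increments=[[0,0,0.001,0]])

```text
clock: 9.1
eef_pos: [0.5471, 0.1267, 0.1712]
tcp_rot: [180.0, -0.0, 85.2]
contact_force: [-0.6, 0.1, -1.3]
opening: 0.285
```

Call:
apply_moves(increments=[[0,0,0.001,0]])

```text
clock: 9.22
eef_pos: [0.5471, 0.1267, 0.1704]
tcp_rot: [180.0, -0.0, 85.2]
contact_force: [-1.1, 0.3, 3.5]
opening: 0.285
```

Call:
apply_moves(increments=[[0,0,-0.006,0],[0.0057,0.0222,0,0],[0.0229,0.0025,0,0],[0,0,0.002,0],[0,0,0,0]])

```text
clock: 9.85
eef_pos: [0.5733, 0.1533, 0.174]
tcp_rot: [-179.9, 0.0, 85.2]
contact_force: [-0.1, -0.2, -2.0]
opening: 0.287
```

Call:
apply_moves(increments=[[0,0,0.001,0]])

```text
clock: 9.98
eef_pos: [0.5736, 0.1529, 0.1733]
tcp_rot: [-180.0, 0.0, 85.2]
contact_force: [0.6, 0.7, -0.9]
opening: 0.28
```

Call:
apply_moves(increments=[[0,0,0.001,0]])

```text
clock: 10.1
eef_pos: [0.5739, 0.1529, 0.1723]
tcp_rot: [-180.0, 0.0, 85.2]
contact_force: [0.2, 0.1, -2.0]
opening: 0.285
```

Call:
apply_moves(increments=[[0,0,0.001,0]])

```text
clock: 10.22
eef_pos: [0.574, 0.1529, 0.1713]
tcp_rot: [-180.0, -0.0, 85.2]
contact_force: [0.1, 0.0, -2.8]
opening: 0.283
```

Call:
apply_moves(increments=[[0,0,0.001,0]])

```text
clock: 10.35
eef_pos: [0.5741, 0.153, 0.1703]
tcp_rot: [180.0, 0.0, 85.2]
contact_force: [-0.5, 0.5, 2.2]
opening: 0.284
```

Call:
apply_moves(increments=[[0,0,0.001,0]])

```text
clock: 10.48
eef_pos: [0.5742, 0.1531, 0.1695]
tcp_rot: [180.0, -0.0, 85.2]
contact_force: [-1.3, 0.2, 4.8]
opening: 0.287
```

```bash
python3 -c "
from h import *
s=env.observe();print(s['clock'],s['eef_pos'],s['contact_force'])"
```

```text
10.475 [0.57418164 0.15305114 0.16950474] [-1.32535242  0.1995082   4.77543455]
```

Call:
apply_moves(increments=[[0,0,-0.006,0],[0.0221,-0.0063,0,0],[0.0025,-0.0229,0,0],[0,0,0.002,0],[0,0,0,0]])

```text
clock: 11.1
eef_pos: [0.5475, 0.18, 0.1735]
tcp_rot: [180.0, -0.0, 85.2]
contact_force: [-0.7, 0.2, -0.8]
opening: 0.293
```

Call:
apply_moves(increments=[[0,0,0.001,0]])

```text
clock: 11.22
eef_pos: [0.5477, 0.1799, 0.1724]
tcp_rot: [180.0, -0.0, 85.2]
contact_force: [0.1, 1.5, -2.2]
opening: 0.284
```

Call:
apply_moves(increments=[[0,0,0.001,0]])

```text
clock: 11.35
eef_pos: [0.5474, 0.1799, 0.1712]
tcp_rot: [180.0, -0.0, 85.2]
contact_force: [-0.4, -0.2, -1.1]
opening: 0.287
```

Call:
apply_moves(increments=[[0,0,0.001,0]])

```text
clock: 11.48
eef_pos: [0.5472, 0.1799, 0.1702]
tcp_rot: [-180.0, 0.0, 85.2]
contact_force: [-0.5, -0.5, -1.9]
opening: 0.287
```

Call:
apply_moves(increments=[[0,0,0.001,0]])

```text
clock: 11.6
eef_pos: [0.5471, 0.18, 0.1692]
tcp_rot: [-180.0, -0.0, 85.2]
contact_force: [0.0, 0.3, -0.4]
opening: 0.289
```

Call:
apply_moves(increments=[[0,0,0.001,0]])

```text
clock: 11.72
eef_pos: [0.5471, 0.1801, 0.1683]
tcp_rot: [180.0, -0.0, 85.2]
contact_force: [-1.4, -0.1, 4.4]
opening: 0.284
```

Call:
apply_moves(increments=[[0,0,0.0007,0]])

```text
clock: 11.85
eef_pos: [0.5471, 0.1801, 0.1678]
tcp_rot: [180.0, -0.0, 85.2]
contact_force: [-2.2, 0.2, 4.9]
opening: 0.287
```

Call:
apply_moves(increments=[[0,0,-0.0067,0],[-0.0063,-0.0221,0,0],[-0.0232,-0.0065,0,0],[-0.0218,0.0103,0,0],[-0.0025,0.0229,0,0],[0,0,0.002,0],[0,0,0.001,0],[0,0,0,0]])

```text
clock: 12.85
eef_pos: [0.5464, 0.126, 0.1712]
tcp_rot: [-180.0, 0.0, 85.2]
contact_force: [-0.5, 0.4, -1.4]
opening: 0.285
```

Call:
apply_moves(increments=[[0,0,0.001,0],[0,0,0.001,0]])

```text
clock: 13.1
eef_pos: [0.5469, 0.1262, 0.1693]
tcp_rot: [-180.0, 0.0, 85.2]
contact_force: [-0.7, 0.1, 1.2]
opening: 0.285
```

Call:
apply_moves(increments=[[0,0,0.001,0],[0,0,0.001,0]])

```text
clock: 13.35
eef_pos: [0.5471, 0.1261, 0.1675]
tcp_rot: [180.0, -0.0, 85.2]
contact_force: [-2.3, -1.1, 7.3]
opening: 0.279
```

Call:
apply_moves(increments=[[0,0,-0.004,0],[0.0063,0.0221,0,0],[0.0229,0.0025,0,0],[0,0,0.0015,0],[0,0,0.001,0],[0,0,0.001,0]])

```text
clock: 14.1
eef_pos: [0.5736, 0.1529, 0.1677]
tcp_rot: [-180.0, 0.0, 85.2]
contact_force: [-1.1, -0.1, 2.0]
opening: 0.284
```

Call:
apply_moves(increments=[[0,0,0.001,0],[0,0,0.001,0],[0,0,0.0005,0]])

```text
clock: 14.48
eef_pos: [0.5739, 0.153, 0.1654]
tcp_rot: [-180.0, 0.0, 85.2]
contact_force: [-2.0, 1.0, 4.5]
opening: 0.286
```

Call:
apply_moves(increments=[[0,0,-0.004,0],[0.0221,-0.0063,0,0],[0.0025,-0.0229,0,0],[0,0,0.0015,0],[0,0,0.001,0],[0,0,0.001,0]])

```text
clock: 15.22
eef_pos: [0.5477, 0.1799, 0.1658]
tcp_rot: [180.0, -0.0, 85.2]
contact_force: [0.2, 0.3, 0.6]
opening: 0.282
```

Call:
apply_moves(increments=[[0,0,0.001,0],[0,0,0.001,0]])

```text
clock: 15.48
eef_pos: [0.5477, 0.18, 0.1642]
tcp_rot: [179.9, -0.0, 85.2]
contact_force: [-0.6, 0.0, 6.3]
opening: 0.287
```

Call:
apply_moves(increments=[[0,0,-0.005,0],[-0.0063,-0.0221,0,0],[-0.0229,-0.0025,0,0],[0,0,0.001,0],[0,0,0.001,0],[0,0,0.001,0]])

```text
clock: 16.23
eef_pos: [0.5204, 0.1534, 0.1657]
tcp_rot: [180.0, -0.0, 85.2]
contact_force: [0.2, -0.1, -0.7]
opening: 0.286
```

Call:
apply_moves(increments=[[0,0,0.001,0],[0,0,0.001,0]])

```text
clock: 16.48
eef_pos: [0.5203, 0.1533, 0.164]
tcp_rot: [180.0, -0.0, 85.2]
contact_force: [-0.4, 0.8, 6.5]
opening: 0.285
```

Call:
apply_moves(increments=[[0,0,-0.004,0],[-0.0221,0.0063,0,0],[-0.0025,0.0229,0,0],[0,0,0.0015,0],[0,0,0.001,0]])

```text
clock: 17.1
eef_pos: [0.5465, 0.1261, 0.165]
tcp_rot: [-179.9, 0.0, 85.2]
contact_force: [-0.1, 0.6, -1.7]
opening: 0.282
```

Call:
apply_moves(increments=[[0,0,0.001,0],[0,0,0.001,0],[0,0,0.001,0]])

```text
clock: 17.48
eef_pos: [0.5467, 0.1262, 0.1625]
tcp_rot: [-180.0, 0.0, 85.2]
contact_force: [-3.7, -0.1, 6.6]
opening: 0.284
```

Call:
apply_moves(increments=[[0,0,-0.005,0],[0.0063,0.0221,0,0],[0.0229,0.0025,0,0],[0,0,0.002,0],[0,0,0.001,0]])

```text
clock: 18.1
eef_pos: [0.5733, 0.1534, 0.164]
tcp_rot: [-180.0, 0.0, 85.2]
contact_force: [0.3, -0.3, -2.2]
opening: 0.287
```

Call:
apply_moves(increments=[[0,0,0.001,0],[0,0,0.001,0],[0,0,0.001,0]])

```text
clock: 18.48
eef_pos: [0.574, 0.1529, 0.1615]
tcp_rot: [180.0, -0.0, 85.2]
contact_force: [-1.7, 0.0, 5.6]
opening: 0.283
```

Call:
apply_moves(increments=[[0,0,-0.005,0],[0.0221,-0.0063,0,0],[0.0025,-0.0229,0,0],[0,0,0.002,0],[0,0,0.001,0]])

```text
clock: 19.1
eef_pos: [0.5475, 0.18, 0.1635]
tcp_rot: [180.0, -0.0, 85.2]
contact_force: [0.6, 0.1, -2.3]
opening: 0.287
```

Call:
apply_moves(increments=[[0,0,0.001,0],[0,0,0.001,0],[0,0,0.001,0]])

```text
clock: 19.48
eef_pos: [0.5476, 0.18, 0.1606]
tcp_rot: [180.0, -0.0, 85.2]
contact_force: [-0.0, 0.2, 6.0]
opening: 0.283
```

Call:
apply_moves(increments=[[0,0,-0.005,0],[-0.0063,-0.0221,0,0],[-0.0229,-0.0025,0,0],[0,0,0.002,0],[0,0,0.001,0]])

```text
clock: 20.1
eef_pos: [0.5204, 0.1532, 0.1624]
tcp_rot: [180.0, -0.0, 85.2]
contact_force: [-0.5, -0.1, -1.3]
opening: 0.287
```

Call:
apply_moves(increments=[[0,0,0.001,0],[0,0,0.001,0],[0,0,0.001,0]])

```text
clock: 20.48
eef_pos: [0.5203, 0.1534, 0.1595]
tcp_rot: [180.0, -0.0, 85.2]
contact_force: [-2.0, 1.0, 7.6]
opening: 0.284
```

Call:
apply_moves(increments=[[0,0,-0.005,0],[-0.0221,0.0063,0,0],[-0.0025,0.0229,0,0],[0,0,0.002,0],[0,0,0.001,0]])

```text
clock: 21.1
eef_pos: [0.5465, 0.1261, 0.161]
tcp_rot: [-180.0, 0.0, 85.2]
contact_force: [-0.6, -0.5, -1.1]
opening: 0.283
```

Call:
apply_moves(increments=[[0,0,0.001,0],[0,0,0.001,0],[0,0,0.001,0]])

```text
clock: 21.48
eef_pos: [0.5467, 0.1262, 0.1585]
tcp_rot: [-180.0, 0.0, 85.2]
contact_force: [-2.5, -1.0, 6.7]
opening: 0.282
```

Call:
apply_moves(increments=[[0,0,-0.005,0],[0.0063,0.0221,0,0],[0.0229,0.0025,0,0],[0,0,0.002,0],[0,0,0.001,0]])

```text
clock: 22.1
eef_pos: [0.5734, 0.1533, 0.16]
tcp_rot: [-180.0, 0.0, 85.2]
contact_force: [-0.7, -0.3, -1.3]
opening: 0.284
```

Call:
apply_moves(increments=[[0,0,0.001,0],[0,0,0.001,0],[0,0,0.001,0]])

```text
clock: 22.48
eef_pos: [0.5739, 0.1529, 0.1575]
tcp_rot: [-180.0, -0.0, 85.2]
contact_force: [-2.8, -0.3, 8.9]
opening: 0.287
```

Call:
apply_moves(increments=[[0,0,-0.005,0],[0.0221,-0.0063,0,0],[0.0025,-0.0229,0,0],[0,0,0.002,0],[0,0,0.001,0]])

```text
clock: 23.1
eef_pos: [0.5476, 0.18, 0.1595]
tcp_rot: [180.0, -0.0, 85.2]
contact_force: [0.3, 0.6, -1.2]
opening: 0.287
```

Call:
apply_moves(increments=[[0,0,0.001,0],[0,0,0.001,0],[0,0,0.0005,0]])

```text
clock: 23.48
eef_pos: [0.5477, 0.18, 0.1573]
tcp_rot: [179.9, -0.0, 85.2]
contact_force: [-1.4, 0.0, 11.3]
opening: 0.285
```

Call:
apply_moves(increments=[[0,0,0.0005,0]])

```text
clock: 23.6
eef_pos: [0.5477, 0.1801, 0.1571]
tcp_rot: [179.9, -0.0, 85.2]
contact_force: [-2.6, -0.4, 15.3]
opening: 0.288
```

Call:
apply_moves(increments=[[0,0,-0.005,0],[-0.0063,-0.0221,0,0],[-0.0229,-0.0025,0,0],[0,0,0.002,0],[0,0,0.001,0]])

```text
clock: 24.22
eef_pos: [0.5204, 0.1532, 0.1583]
tcp_rot: [180.0, -0.0, 85.2]
contact_force: [-0.4, -0.4, -1.6]
opening: 0.287
```

Call:
apply_moves(increments=[[0,0,0.001,0],[0,0,0.001,0]])

```text
clock: 24.48
eef_pos: [0.5206, 0.1535, 0.1569]
tcp_rot: [180.0, -0.0, 85.2]
contact_force: [-3.4, 0.0, 15.6]
opening: 0.284
```

Call:
apply_moves(increments=[[0,0,0.0005,0]])

```text
clock: 24.6
eef_pos: [0.5205, 0.1535, 0.1565]
tcp_rot: [180.0, -0.0, 85.2]
contact_force: [-4.0, -0.1, 16.8]
opening: 0.285
```

Call:
apply_moves(increments=[[0,0,-0.005,0],[-0.0221,0.0063,0,0],[-0.0025,0.0229,0,0],[0,0,0.002,0],[0,0,0.001,0]])

```text
clock: 25.22
eef_pos: [0.5466, 0.1263, 0.1574]
tcp_rot: [-180.0, 0.0, 85.2]
contact_force: [0.5, -0.5, 4.4]
opening: 0.285
```

Call:
apply_moves(increments=[[0,0,0.001,0],[0,0,0.001,0]])

```text
clock: 25.48
eef_pos: [0.5468, 0.1264, 0.1566]
tcp_rot: [180.0, -0.0, 85.2]
contact_force: [-4.6, -1.9, 17.0]
opening: 0.286
```

Call:
apply_moves(increments=[[0,0,0.0005,0]])

```text
clock: 25.6
eef_pos: [0.5468, 0.1264, 0.1562]
tcp_rot: [180.0, -0.0, 85.2]
contact_force: [-3.2, -1.2, 17.6]
opening: 0.285
```

Call:
apply_moves(increments=[[0,0,-0.005,0],[0.0063,0.0221,0,0],[0.0229,0.0025,0,0],[0,0,0.002,0],[0,0,0.001,0]])

```text
clock: 26.22
eef_pos: [0.5734, 0.1537, 0.1573]
tcp_rot: [-180.0, -0.0, 85.3]
contact_force: [-3.4, 1.9, 10.8]
opening: 0.286
```

Call:
apply_moves(increments=[[0,0,0.001,0],[0,0,0.001,0]])

```text
clock: 26.48
eef_pos: [0.5736, 0.1535, 0.1562]
tcp_rot: [180.0, -0.0, 85.2]
contact_force: [-3.5, 3.6, 17.6]
opening: 0.287
```

Call:
apply_moves(increments=[[0,0,0.0005,0]])

```text
clock: 26.6
eef_pos: [0.5737, 0.1534, 0.1559]
tcp_rot: [180.0, -0.0, 85.2]
contact_force: [-4.0, 2.9, 19.7]
opening: 0.282
```

Call:
apply_moves(increments=[[0,0,0.0003,0],[0,0,0,0],[0,0,0,0]])

```text
clock: 26.98
eef_pos: [0.5737, 0.1534, 0.1557]
tcp_rot: [180.0, -0.0, 85.2]
contact_force: [-5.2, 3.0, 19.4]
opening: 0.286
```

Call:
apply_moves(increments=[[0,0,0.0004,0],[0,0,0,0],[0,0,0,0]])

```text
clock: 27.35
eef_pos: [0.5737, 0.1535, 0.1555]
tcp_rot: [180.0, -0.0, 85.2]
contact_force: [-6.0, 2.9, 20.6]
opening: 0.283
```

Call:
apply_moves(increments=[[0,0,-0.006,0],[0.0221,-0.0063,0,0],[0.0025,-0.0229,0,0],[0,0,0.002,0],[0,0,0.001,0],[0,0,0.001,0]])

```text
clock: 28.1
eef_pos: [0.5468, 0.1799, 0.1566]
tcp_rot: [-180.0, -0.0, 85.2]
contact_force: [-7.7, -0.0, 16.7]
opening: 0.283
```

Call:
apply_moves(increments=[[0,0,0.0008,0],[0,0,0.0005,0],[0,0,0,0]])

```text
clock: 28.48
eef_pos: [0.5469, 0.1799, 0.1557]
tcp_rot: [-180.0, -0.0, 85.2]
contact_force: [-8.7, 1.3, 20.4]
opening: 0.283
```

Call:
apply_moves(increments=[[0,0,-0.005,0],[-0.0063,-0.0221,0,0],[-0.0229,-0.0025,0,0],[0,0,0.002,0],[0,0,0.001,0],[0,0,0.001,0]])

```text
clock: 29.22
eef_pos: [0.5207, 0.1532, 0.1564]
tcp_rot: [180.0, 0.0, 85.2]
contact_force: [-4.9, -3.6, 18.5]
opening: 0.284
```

Call:
apply_moves(increments=[[0,0,0.001,0],[0,0,0,0]])

```text
clock: 29.48
eef_pos: [0.5207, 0.1532, 0.1556]
tcp_rot: [180.0, 0.0, 85.2]
contact_force: [-4.8, -3.8, 21.0]
opening: 0.285
```

Call:
apply_moves(increments=[[0,0,-0.005,0],[-0.0221,0.0063,0,0],[-0.0025,0.0229,0,0],[0,0,0.002,0],[0,0,0.001,0],[0,0,0.001,0]])

```text
clock: 30.22
eef_pos: [0.5483, 0.1265, 0.1568]
tcp_rot: [179.8, -0.0, 85.2]
contact_force: [1.8, -1.7, 15.3]
opening: 0.285
```

Call:
apply_moves(increments=[[0,0,0.001,0],[0,0,0,0]])

```text
clock: 30.48
eef_pos: [0.5484, 0.1266, 0.1561]
tcp_rot: [179.8, -0.0, 85.2]
contact_force: [0.9, -2.1, 17.8]
opening: 0.281
```

Call:
apply_moves(increments=[[0,0,-0.01,0],[0,0,-0.03,0],[0,0,-0.04,0],[-0.02,0.001,-0.04,0],[-0.03,0.001,-0.02,0],[0,0,0,0],[0,0,0,0]])

```text
clock: 31.35
eef_pos: [0.5443, 0.0765, 0.2943]
tcp_rot: [-179.9, -0.0, 85.2]
contact_force: [-0.1, 0.3, -1.0]
opening: 0.283
```

Run:
```python
from h import *
import pickle
C={n:cam(n) for n in("scene","side","wrist")}
pickle.dump(C,open("c4.pkl","wb"))
s=env.observe();print(s["clock"],s["eef_pos"],s["tcp_rot"],s["contact_force"])
c=C["wrist"];u,v=proj(c,[.548,.153,.08])[0];x0,y0=int(u)-70,max(int(v)-70,0);print(x0,y0)
m=np.zeros((420,800,3),np.uint8)
m[:420,:420]=cv2.resize(c["img"][y0:y0+140,x0:x0+140,::-1],(420,420),interpolation=cv2.INTER_CUBIC)
h=C["scene"]["img"][215:285,295:365,::-1]
m[:370,430:800]=cv2.resize(h,(370,370),interpolation=cv2.INTER_CUBIC)
cv2.imwrite("pics/w4.png",m)
```

```text
31.5 [0.54436683 0.0767531  0.29390721] [-1.79906891e+02  4.55804914e-03  8.52393996e+01] [-0.02621671 -0.12398237 -1.38858243]
206 44
```

View pics/w4.png

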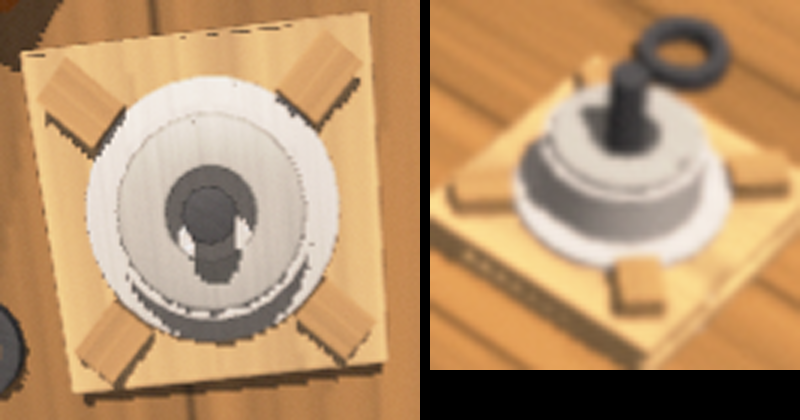

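The cup now sits flush and level: an even lip of the hub's face shows below it around (215,312) in the left crop, and the right crop shows no gap. I take the drift back to the block.

Call:
apply_moves(increments=[[-0.02,0.0015,0,0],[-0.045,0.004,0,0],[-0.055,0.0045,0,0],[-0.055,0.0045,0,0],[-0.055,0.0045,0,0],[-0.055,0.0045,0,0],[-0.045,0.004,0,0],[-0.03,0.0025,0,0],[-0.0123,0.001,0,0],[0,0,0,0]])

```text
clock: 32.75
eef_pos: [0.5442, -0.2979, 0.2943]
tcp_rot: [-180.0, -0.0, 85.1]
contact_force: [-0.5, 1.1, -1.4]
opening: 0.29
```

Call:
apply_moves(increments=[[0,0,0.04,0],[0,0,0.04,0],[0,0,0.035,0],[0,0,0.01,0],[0,0,0,0],[0,0,0,0]])

```text
clock: 33.5
eef_pos: [0.5455, -0.2977, 0.1714]
tcp_rot: [179.9, 0.1, 85.2]
contact_force: [-0.4, 0.5, -2.5]
opening: 0.283
```

Run:
```python
from h import *
C={n:cam(n) for n in("scene","side")}
s=env.observe();e=s["eef_pos"];print(s["clock"],e,s["tcp_rot"],s["contact_force"])
m=np.zeros((560,800,3),np.uint8)
for i,n in enumerate(("scene","side")):
    u,v=proj(C[n],e)[0].astype(int)
    x0=max(u-30,0);y0=max(v-14,0);print(n,x0,y0,"predicted nose,hole,shoulder at 8x:",((proj(C[n],[e-[0,0,.0865],[.544,-.297,.07],e-[0,0,.0265]])-[x0,y0])*8).round(0).tolist())
    m[:560,400*i:400*i+400]=cv2.resize(C[n]["img"][y0:y0+70,x0:x0+50,::-1],(400,560),interpolation=cv2.INTER_CUBIC)
cv2.imwrite("pics/ins.png",m)
```

```text
33.6 [ 0.54532352 -0.29783552  0.17121826] [1.79888999e+02 5.49662828e-02 8.52061587e+01] [-0.51771686  0.69985575 -1.03956103]
scene 185 131 predicted nose,hole,shoulder at 8x: [[270.0, 304.0], [277.0, 334.0], [253.0, 177.0]]
side 302 258 predicted nose,hole,shoulder at 8x: [[226.0, 304.0], [218.0, 334.0], [240.0, 176.0]]
```

View pics/ins.png

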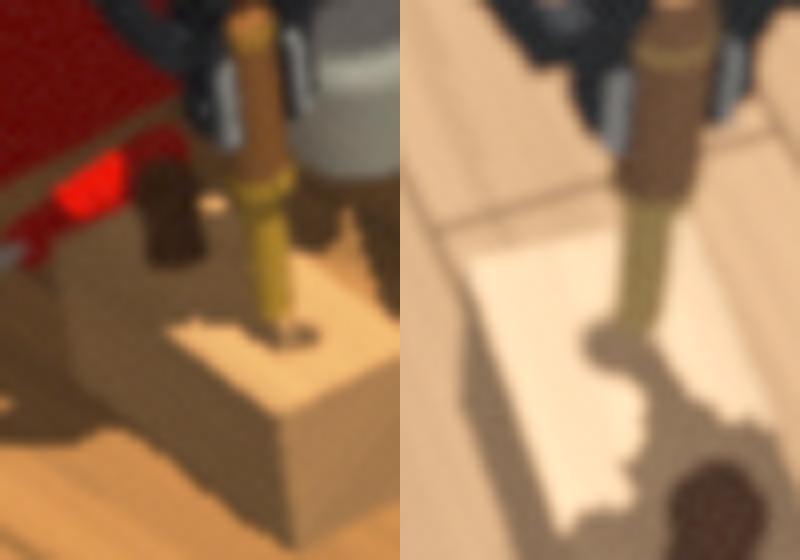

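Call:
apply_moves(increments=[[0.0007,-0.0015,0,0],[0,0,0,0],[0,0,0,0]])

```text
clock: 33.98
eef_pos: [0.5432, -0.2967, 0.1699]
tcp_rot: [180.0, 0.0, 85.2]
contact_force: [1.3, 0.6, -1.8]
opening: 0.288
```

Run:
```python
from h import *
import pickle
C2=pickle.load(open("c2.pkl","rb"))
C={n:cam(n) for n in("scene","side")}
pickle.dump(C,open("c5.pkl","wb"))
s=env.observe();e=s["eef_pos"];print(s["clock"],e,s["tcp_rot"],s["contact_force"])
e2=np.array([.5437,-.2968,.2951])
m=np.zeros((600,800,3),np.uint8)
for j,(CC,ee) in enumerate(((C2,e2),(C,e))):
  for i,n in enumerate(("scene","side")):
    p=proj(CC[n],[ee-[0,0,.0865],ee-[0,0,.0265]]); x0,y0=(p[1]-[20,10]).astype(int)
    M=np.array([[10,0,-10*x0],[0,10,-10*y0]],float)
    t=cv2.warpAffine(CC[n]["img"][:,:,::-1].copy(),M,(400,300),flags=cv2.INTER_CUBIC)
    for q in p: 
        a=((q-[x0,y0])*10).astype(int); cv2.drawMarker(t,tuple(int(k) for k in a),(255,0,255),0,14,1)
    a=((proj(CC[n],[.544,-.297,.07])[0]-[x0,y0])*10).astype(int);cv2.drawMarker(t,tuple(int(k) for k in a),(255,255,0),1,14,1)
    m[300*j:300*j+300,400*i:400*i+400]=t
cv2.imwrite("pics/cmp.png",m)
```

```text
34.075 [ 0.54316403 -0.29674075  0.16981246] [-1.79997998e+02  2.59013970e-04  8.51965762e+01] [ 0.30001154 -0.83973803 -2.25532781]
```

View pics/cmp.png

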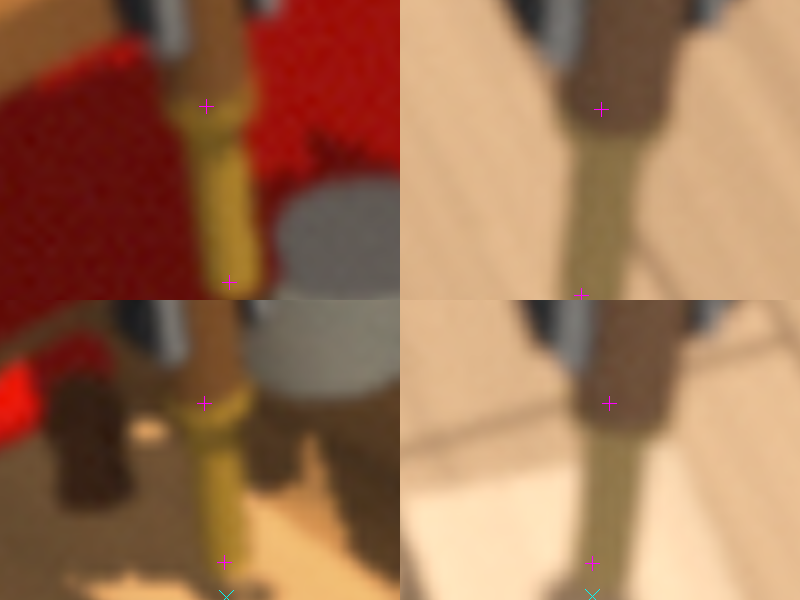

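The bottom row shows the drift held as it was after the grasp (top row), at the same small offset from the markers within about 1 mm. The grasp position therefore still applies, and I insert.

Call:
apply_moves(increments=[[0,0.0008,0.005,0],[0,0,0.01,0],[0,0,0.01,0],[0,0,0,0]])

```text
clock: 34.58
eef_pos: [0.5433, -0.2963, 0.1434]
tcp_rot: [-179.9, -0.1, 85.2]
contact_force: [1.4, 0.5, -1.6]
opening: 0.284
```

Call:
apply_moves(increments=[[0,0,0.01,0],[0,0,0.01,0],[0,0,0.01,0]])

```text
clock: 34.95
eef_pos: [0.5439, -0.2967, 0.114]
tcp_rot: [-180.0, -0.0, 85.2]
contact_force: [-2.4, -0.3, -0.1]
opening: 0.286
```

Call:
apply_moves(increments=[[0,0,0.007,0],[0,0,0.005,0],[0,0,0.003,0],[0,0,0.0015,0],[0,0,0,0]])

```text
clock: 35.58
eef_pos: [0.5438, -0.2967, 0.0982]
tcp_rot: [-180.0, -0.0, 85.2]
contact_force: [-2.4, 0.6, -4.9]
opening: 0.283
```

Call:
apply_moves(increments=[[0,0,0.0008,0],[0,0,0,0]])

```text
clock: 35.83
eef_pos: [0.5438, -0.2967, 0.0976]
tcp_rot: [-180.0, -0.0, 85.2]
contact_force: [-5.2, 0.6, 0.5]
opening: 0.283
```

Call:
apply_moves(increments=[[0,0,0.0007,0],[0,0,0,0]])

```text
clock: 36.08
eef_pos: [0.5438, -0.2968, 0.0969]
tcp_rot: [-180.0, -0.0, 85.2]
contact_force: [-5.4, 0.5, 1.0]
opening: 0.287
```

Call:
apply_moves(increments=[[0,0,0.0004,0],[0,0,0,0]])

```text
clock: 36.33
eef_pos: [0.5438, -0.2968, 0.0968]
tcp_rot: [-180.0, 0.0, 85.2]
contact_force: [-5.8, 0.5, 5.5]
opening: 0.287
```

Call:
apply_moves(increments=[[0,0,0,0],[0,0,0,0],[0,0,0,0],[0,0,0,0],[0,0,0,0],[0,0,0,0]], jaw=-1)

```text
clock: 37.08
eef_pos: [0.544, -0.2968, 0.0964]
tcp_rot: [180.0, 0.0, 85.2]
contact_force: [0.2, -0.0, -0.1]
opening: 1.002
```

Call:
apply_moves(increments=[[0,0,-0.015,0],[0,0,-0.03,0],[0,0,-0.04,0],[0,0,-0.05,0],[0,0,-0.04,0],[0,0,-0.02,0],[0,0,0,0],[0,0,0,0]])

```text
clock: 38.08
eef_pos: [0.5436, -0.2965, 0.291]
tcp_rot: [-180.0, -0.0, 85.2]
contact_force: [-0.5, 0.1, -0.7]
opening: 1.005
```

Run:
```python
from h import *
C={n:cam(n) for n in("scene","side","wrist")}
s=env.observe();print(s["clock"],s["eef_pos"],s["contact_force"])
m=np.zeros((600,800,3),np.uint8)
m[:360,:480]=cv2.resize(C["wrist"]["img"][:,:,::-1],(480,360))
R=lambda i,w,h:cv2.resize(i[:,:,::-1],(w,h),interpolation=cv2.INTER_CUBIC)
m[:275,500:800]=R(C["scene"]["img"][145:200,185:245],300,275)
m[285:595,500:800]=R(C["scene"]["img"][215:285,295:365],300,310)
m[365:595,:240]=R(C["side"]["img"][270:350,290:373],240,230)
m[365:595,250:490]=R(C["side"]["img"][140:220,220:303],240,230)
cv2.imwrite("pics/fin.png",m)
```

```text
38.225 [ 0.54351004 -0.29652981  0.29034634] [-0.0474658   0.2381303  -0.38951489]
```

View pics/fin.png

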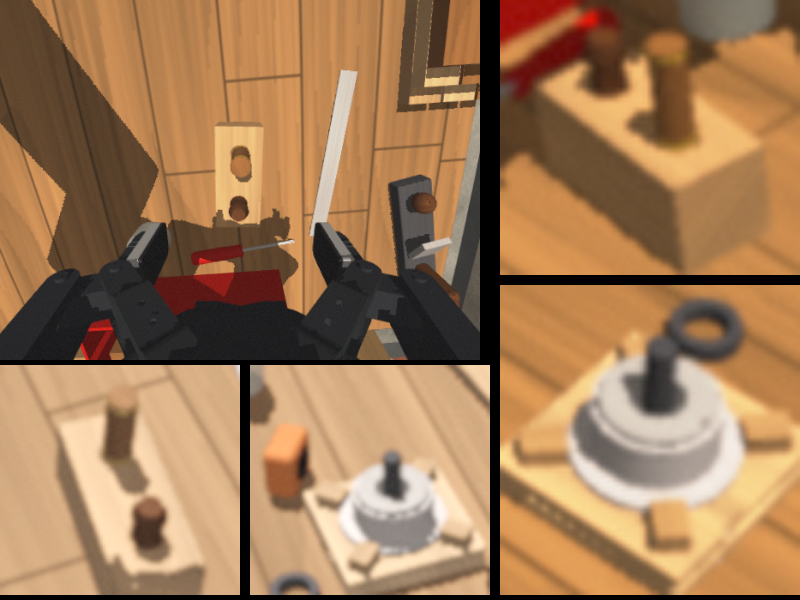

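The drift stands in its hole with its shoulder on the block, the cup is flush and level, the other things are where they were, and the gripper is clear.

```bash
python3 -c "
from workcell import env
print(env.job_done())"
```

```text
the job is handed in; nothing more can be done
None
```

The cup is home on the hub, the drift is back in its hole in the block, and the job is handed in. The last reading, just before hand-in, was 38.2 s of the 72 s.

- **Driving:** I felt the rim's height at the south, east and north spots, found the south-east side high, and pressed there first. I then went round four spots in steps of about 1–3 mm until each one met a hard stop at nearly the same tool height, about 157 mm.
- **Bedding:** The firmest push read 21 N on the wrist, or about 22–22.5 N with the drift's weight added. That puts the plate 1.4–1.5 mm down, judged from force and tool height because the plate's travel was not measured directly.
- **Level check:** Pressing again at north, west and south met the same hard stop at all three. The last pictures show the cup flush and level.
- **Drift and bench:** The pictures show the drift upright with its shoulder on the block. The other things I could see looked unmoved.
- **Disagreement:** The side camera placed the drift's nose about 1 pixel off the prediction, both after the grasp and before returning it. I put this down to calibration, and the drift went in with only small forces.

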